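Lift the stone flap of the fossil peek box with its lever

TASK

Let visitors look at the fossil in the peek box: push the peg of the wooden swing stop until the stop is fully out from under the lever, in line with it, then press the lever's long end down as far as it goes so that its short end raises the heavy stone flap. Finish while holding the long end down with the fingers. Nothing is to be picked up: do not touch the flap itself, do not lift the lever out of its saddles, and leave the other things on the table where they are.

Things in the scene. Friction and masses are not known exactly. Their poses are not given: they have to be found in the camera images.
- station: The peek box on its base board (200 mm in x, 540 mm in y, 12 mm thick); origin on the table under the saddles, half-way along the board and 10 mm off its middle in x. The lever lies along y above it, long end towards -y; the fossil box with its flap lies from y = +65 to +250 mm, x = +-85 mm, and is 123 mm high with the flap shut.
- saddle (a point): Fixed point on the peek box, 110 mm above the table: the middle of the two open-topped steel saddles in which the lever's axle lies. Axes as the peek box's: long end of the lever towards -y, flap towards +y, z up. The saddles reach 126 mm above the table and 40 mm to either side in x.
- lever: Loose wooden lever whose steel cross axle (100 mm long, 12 mm thick) just lies in the saddles. Origin on the axle; axes as the peek box's while at rest. Bar 24 mm wide, 18 mm thick; long arm 270 mm, short arm 100 mm with a steel roller under the flap's lip. At rest the long end stands up by 0.35 rad; pressed, it tips 0.65 rad to a sprung bumper (10 N gives 5 mm).
- lever_axle (a point): Middle of the lever's axle; it coincides with the saddle point while the lever lies properly in its saddles.
- lever_pad (a point): Middle of the top face of the paddle at the lever's long end, the place to press: 50 mm wide, 60 mm along the lever, 240 mm from the axle. About 199 mm above the table at rest, about 43 mm when the lever meets its bumper, fully down. On the way it swings 18 mm farther out from the axle and 10 mm back. Pressing takes 2 to 8 N.
- stop (a joint): Wooden swing stop, a flat arm (157 x 20 x 14 mm, top face 118 mm above the table) on an upright post. 0: across, its long part (95 mm from the pivot) under the lever, blocking it; 1.57 rad: fully aside, parallel to the lever. Clear of the lever from about 1 rad. It grows clockwise seen from above and stays where it is left (about 1 N at the peg).
- stop_pivot (a point): Axis of the swing stop: the underside of its arm on its post, 90 mm towards -x and 70 mm towards -y of the saddle point, 104 mm above the table. Axes as the saddle point's.
- stop_peg (a point): Upright round wooden peg on the short, outer end of the swing stop, 50 mm from the pivot: 16 mm diameter, standing 45 mm above the arm, from 118 to 163 mm above the table. This point is on its axis, 140 mm above the table. At stop = 0 it lies towards -x of the pivot, at 1.57 towards +y (towards the flap).
- flap (a joint): Hinge of the heavy dark stone flap (170 mm wide in x, 185 mm long in y, 20 mm thick, about 2.4 kg), along its far (+y) edge. 0: shut; grows as the free edge rises; about 0.33 rad when the lever is fully down and meets its bumper.
- lump: Bystander: rusty brown rock, about 75 mm wide, 65 mm high; origin under its centre.
- core: Bystander: lying stone in two joined halves, 47 x 128 x 42 mm; origin under its centre.
- ammonite: Bystander: dark round fossil, 90 mm diameter, 32 mm high; origin under its centre.
- magnifier: Bystander: black hand magnifier lying flat, lens ring 82 mm across, handle 100 mm; origin under the lens centre, handle towards its -x.
- vial: Bystander: small closed jar, 36 mm diameter, 62 mm high; origin under its centre.
- tray: Bystander: open card tray of small fossils, 90 x 120 x 30 mm; origin under its centre.
- brush: Bystander: small brush lying flat, about 150 mm long, along its x.
- flap_edge (a point): Middle of the flap's free edge (the edge nearer the saddles), half-way through its thickness.

How it is judged:
By the outcome, as a careful person would: the job done as asked, in the order asked, and still so for the second after the job is handed in, while the arm keeps its last pose, push and grip.
It also fails if it takes over 48 s, if anything falls off the work surface, if the arm or the gripper's body presses on something with over 40 N, if the wrist force passes 120 N, or if a joint passes its speed limit or range.

ROBOT

A 6-joint arm with a two-finger parallel gripper is mounted at the origin on the work surface. World frame = base frame: x ahead of the robot, y to its left, z up, the work surface at z = 0. Lengths are in m, angles in rad, forces in N, time in s.
With the tool pointing down it reaches from about 0.35 to 0.975 m from the base axis. Payload 4.9 kg.
Tool frame: the origin (TCP) lies midway between the tips of the shut fingers; the grasp point (between the pads) lies 19 mm behind it; z points along the fingers, y is the direction in which the jaws open and shut (so a half turn about z gives the same grasp; the last joint's range is limited). The gripper opens to 85 mm and grips with 20 to 120 N. Pads are 22 mm wide; open, the fingers measure 114 mm over their backs; the gripper's body (76 mm by 85 mm) begins 54 mm behind the grasp point. The pads swing forward as they close: fully open they stand 13 mm farther back than shut.
Start: joints at [1.144, 0.053, 1.613, -0, 1.476, -0.119], TCP at [0.189, 0.596, 0.231] pointing down, gripper open.
Joint ranges: [-3.01, 3.01], [-1.01, 2.22], [0.06, 2.58], [-1.02, 4.17], [0.09, 2.62], [-3.14, 3.14]. Speed limits (rad/s): [2.57, 2.57, 3.14, 3.14, 3.14, 3.14].

INTERFACE

Orientations are given as a unit quaternion [w, x, y, z].
In Python, from plant import manip, cams gives the robot as it stands.
- The arm moves only by the tool jog_arm, never from a script. Its argument "targets" is a list of rows, each a list of 4 numbers: the shift along the tool's x, y, z in m, then the turn about the tool's z in degrees. A call has 1 to 5 rows; each row is the pose to reach, as a shift and turn from the pose commanded when the call began, along the tool's axes at that moment; what a row does not reach only later rows make up. A row lasts 1/12 s, in which the tool goes at most 41.7 mm and 7.16 degrees, less where a joint would pass 70% of its speed; a pose out of reach is approached as far as the arm can. A call with a gripper value outside its range is refused whole. "fingers" is the opening, from 0 (shut) to 1 (fully open), set as the call begins (left out, the last holds). The fingers move at their own pace and stop on an object; the grip force is fixed at half the most. Time passes only in rows, so rows that repeat a pose let the fingers close. It gives the time, the measured TCP pose, the force and the opening at its end, in the units of the state.
- manip.state(): the state, without advancing time (a new reading comes with each control period).
- cams.grab_frame(name): name is "side" or "top"; returns the picture (400x640x3 uint8, red, green, blue); there is no depth.
- cams.get_calibration(name): a dict with "camera_matrix" (3x3 intrinsics, pixels), "cam_to_world" (4x4, takes a point from camera to world coordinates). Camera axes: x right, y up, looking along -z (the intrinsics and any distortion apply to the point x, -y, -z); pixel columns grow to the right and rows downward; lengths in m; the calibration is good to about 2 mm. A picture is of the moment at which its call begins. get_calibration takes no time and is no camera call.
- manip.job_done(): hands the job in, once; it reports no verdict.
The state is a dict: "time": time; "joint_pos": joint angles; "joint_vel": joint speeds; "joint_efforts": joint torques, N m; "tool_pos": TCP position; "tool_rot": TCP orientation; "contact_force": force on the tool from outside, world axes, zero at the start; "ft_torque": the same for the moment, N m; "gripper_width": opening from 0.0 (shut) to 1.0 (fully open).
Only numpy, scipy, OpenCV 4.12 (cv2) and the standard library are available. Lean on these libraries where they do the work, as an engineer would, in place of code of your own. Each camera call takes 0.05 s, during which the arm holds its last target. There are 200 camera calls.

## Working session

There is one attempt and no reset: what is moved stays moved. The work goes in short steps, Python scripts to look and compute and a tool call to move; the robot and the scene stay as the last step left them, time stands still between calls to the robot, and variables do not carry over. Pictures are saved under pics/ and viewed, about 8 in all and at most 12, crops included, and the job is handed in when it is done.

Besides the shell and the picture viewer there is one more tool, called after ">>>" in YAML: its name, and indented under it one key for each argument. jog_arm: Moves the arm, as the interface text tells. Its arguments: {"type":"object","properties":{"targets":{"type":"array"},"fingers":{"type":"number"}},"required":["targets"]}

```bash
mkdir -p pics; python3 - <<'E'
from plant import manip, cams
import cv2, numpy as np
for n in("top","side"):
    im=cams.grab_frame(n); cv2.imwrite(f"pics/{n}0.png",im[:,:,::-1])
    c=cams.get_calibration(n); print(n,{k:np.round(v,4).tolist() if not isinstance(v,str) else v for k,v in c.items()})
s=manip.state(); print(s)
E
```

```text
top {'camera_matrix': [[397.2364, 0.0, 324.9906], [0.0, 397.2364, 198.2945], [0.0, 0.0, 1.0]], 'cam_to_world': [[0.0106, 0.9934, -0.1142, 0.4753], [-0.9998, 0.0122, 0.0136, 0.0805], [0.0149, 0.114, 0.9934, 1.2838], [0.0, 0.0, 0.0, 1.0]]}
side {'camera_matrix': [[502.3871, 0.0, 323.9172], [0.0, 502.3871, 194.5897], [0.0, 0.0, 1.0]], 'cam_to_world': [[-0.9041, 0.3285, -0.2733, 0.2834], [-0.4272, -0.7151, 0.5534, 0.7492], [-0.0137, 0.617, 0.7868, 1.0673], [0.0, 0.0, 0.0, 1.0]]}
{'time': 0.1, 'joint_pos': array([ 1.14397805e+00,  5.33174178e-02,  1.61416318e+00,  6.95824932e-06,
        1.47604147e+00, -1.18977661e-01]), 'joint_vel': array([-0.00122042, -0.00148351, -0.0025752 ,  0.00050899,  0.00039909,
        0.00116237]), 'joint_efforts': array([-4.15157956e-04, -3.94904888e+01, -3.71362782e+01, -1.94826493e-04,
        3.88652654e-03,  4.32135309e-06]), 'tool_pos': array([0.18911951, 0.59509415, 0.23016563]), 'tool_rot': array([-2.63345038e-04,  1.53313520e-01,  9.88177127e-01, -9.28069918e-04]), 'contact_force': array([-0.02943297, -1.05681652,  0.6695507 ]), 'ft_torque': array([0.00867721, 0.03230073, 0.01572329]), 'gripper_width': 1.0007171119942666}
```

View pics/top0.png

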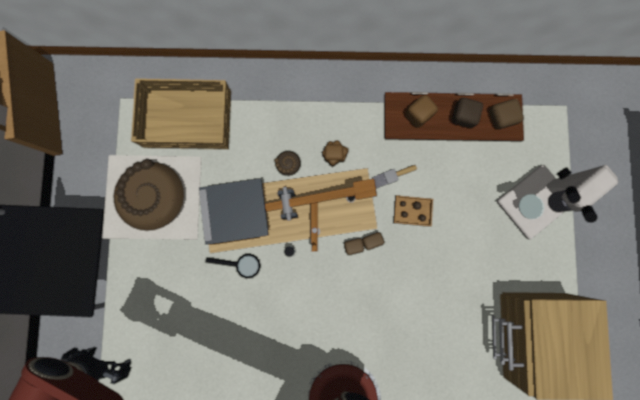

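View pics/side0.png

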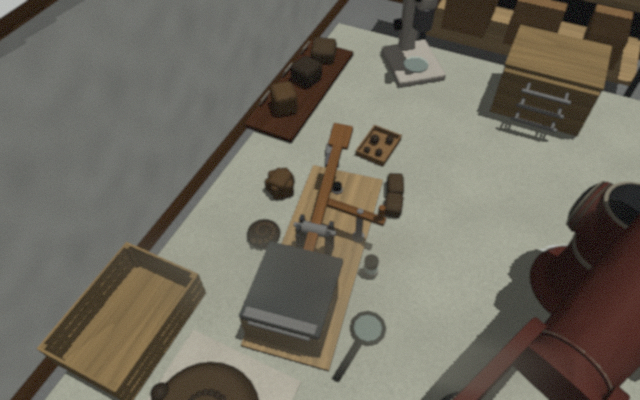

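The top view shows the saddles at about (287,203), paddle (362,188), stop arm x≈314 with its outer end near row 248, and flap to the left. I'll zoom in on both views.

```bash
cat > h.py <<'E'
import numpy as np, cv2
from plant import manip, cams
def ray(n,u,v):
    c=cams.get_calibration(n); K=c["camera_matrix"]; T=c["cam_to_world"]
    d=np.array([(u-K[0,2])/K[0,0],-(v-K[1,2])/K[1,1],-1.]); return T[:3,3],T[:3,:3]@d
def onz(n,u,v,z):
    o,d=ray(n,u,v); return o+d*(z-o[2])/d[2]
def proj(n,p):
    c=cams.get_calibration(n); K=c["camera_matrix"]; T=c["cam_to_world"]
    q=T[:3,:3].T@(np.asarray(p)-T[:3,3]); return K[0,0]*q[0]/-q[2]+K[0,2], K[1,1]*-q[1]/-q[2]+K[1,2]
def crop(n,name,x0,y0,x1,y1,k):
    im=cams.grab_frame(n)[y0:y1,x0:x1,::-1]
    cv2.imwrite(f"pics/{name}.png",cv2.resize(im,None,fx=k,fy=k,interpolation=cv2.INTER_CUBIC))
E
python3 - <<'E'
import cv2
a=cv2.imread("pics/top0.png")[150:270,200:430]; b=cv2.imread("pics/side0.png")[110:280,230:420]
a=cv2.resize(a,None,fx=3,fy=3,interpolation=2); b=cv2.resize(b,None,fx=3,fy=3,interpolation=2)
cv2.imwrite("pics/a.png",a); cv2.imwrite("pics/b.png",b)
E
```

```text
(no output)
```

View pics/a.png

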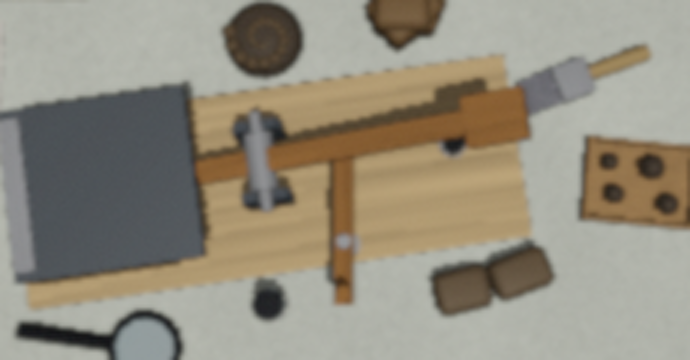

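View pics/b.png

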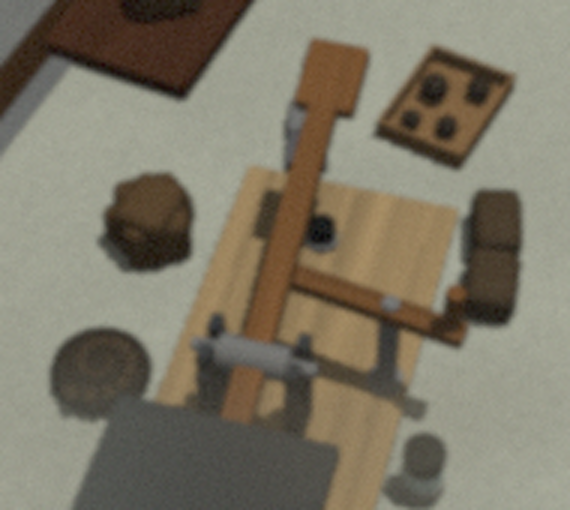

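```bash
python3 - <<'E'
from h import *
A=onz("top",286.7,203.3,.114);B=onz("side",315,229,.114)
P=onz("top",314.7,230.3,.122);P2=onz("side",360.3,211,.122)
G=onz("top",314,244.3,.163);G2=onz("side",382.3,207.3,.163)
L=onz("top",365,188.7,.199);L2=onz("side",343.5,136,.199)
for n,a,b in(("axle",A,B),("piv",P,P2),("peg",G,G2),("pad",L,L2)): print(n,a.round(3),b.round(3))
S=(A+B)/2; L=(L+L2)/2; d=(S-L)[:2]; yaw=np.arctan2(-d[0],d[1]); c,s=np.cos(yaw),np.sin(yaw); print("yaw",yaw)
R=np.array([[c,-s],[s,c]])
W=lambda x,y:(S[:2]+R@[x,y]).round(3)
pv=W(-.09,-.07)
print("piv pred",pv,"peg0",W(-.14,-.07),"peg90",W(-.09,-.02),"pad",W(0,-.23),"paddown",W(0,-.245), "vial",onz("top",289.5,249,.062),onz("side",371,262,.062))
print("stop angle", )
from scipy.spatial.transform import Rotation as Ro
q=manip.state()["tool_rot"]; print(Ro.from_quat([q[1],q[2],q[3],q[0]]).as_matrix().round(3))
E
```

```text
axle [0.593 0.178 0.114] [0.59  0.178 0.114]
piv [0.514 0.094 0.122] [0.514 0.093 0.122]
peg [0.474 0.095 0.163] [0.463 0.091 0.163]
pad [ 0.628 -0.045  0.199] [ 0.619 -0.044  0.199]
yaw 0.14119155097310232
piv pred [0.513 0.096] peg0 [0.463 0.089] peg90 [0.506 0.145] pad [ 0.624 -0.05 ] paddown [ 0.626 -0.065] vial [0.45882663 0.17029291 0.062     ] [0.45021001 0.17502059 0.062     ]
stop angle
[[-0.953  0.303 -0.001]
 [ 0.303  0.953 -0.002]
 [ 0.    -0.002 -1.   ]]
```

>>> jog_arm:
  targets:
    - [-0.14,-0.14,0,-25.7]
    - [-0.14,-0.14,0,-25.7]
    - [-0.14,-0.14,0,-25.7]
    - [-0.14,-0.14,0,-25.7]
    - [-0.14,-0.14,0,-25.7]
  fingers: 0

```text
time: 0.52
tool_pos: [0.2808, 0.4174, 0.2306]
tool_rot: [-0.0, -0.072, 0.997, -0.001]
contact_force: [0.3, 0.0, 0.1]
gripper_width: 0.296
```

```bash
cat >> h.py <<'E'
S=np.array([.5915,.178,.110]); yaw=.141
E3=np.array([[np.cos(yaw),-np.sin(yaw),0],[np.sin(yaw),np.cos(yaw),0],[0,0,1]])
from scipy.spatial.transform import Rotation as Ro
def tr():
    q=manip.state()["tool_rot"]; return Ro.from_quat([q[1],q[2],q[3],q[0]]).as_matrix()
def stn(): # TCP in station axes, z above table
    p=E3.T@(manip.state()["tool_pos"]-S*[1,1,0]); return p
def delta(x,y,z): return (tr().T@(S*[1,1,0]+E3@[x,y,z]-manip.state()["tool_pos"])).round(4)
E
python3 -c "
from h import *
print(manip.state()['time'],stn().round(4),delta(-.14,-.115,.231),(E3.T@tr()).round(3))"
```

```text
0.5167 [-0.274   0.2807  0.2306] [-0.1331 -0.396  -0.    ] [[-1.    -0.002 -0.   ]
 [-0.002  1.    -0.001]
 [ 0.    -0.001 -1.   ]]
```

>>> jog_arm:
  targets:
    - [-0.066,-0.195,0,0]
    - [-0.066,-0.195,0,0]
    - [-0.066,-0.195,0,0]
    - [-0.066,-0.195,0,0]
    - [-0.066,-0.195,0,0]

```text
time: 0.93
tool_pos: [0.3732, 0.2339, 0.231]
tool_rot: [0.0, -0.07, 0.998, -0.0]
contact_force: [0.7, -0.4, 0.1]
gripper_width: 0.001
```

>>> jog_arm:
  targets:
    - [-0.066,-0.197,0,0]
    - [-0.066,-0.197,0,0]
    - [-0.066,-0.197,0,0]
    - [-0.066,-0.197,0,0]
    - [-0.066,-0.197,0,0]

```text
time: 1.35
tool_pos: [0.4663, 0.048, 0.231]
tool_rot: [0.0, -0.07, 0.998, 0.0]
contact_force: [1.5, 0.3, -0.3]
gripper_width: -0.002
```

```bash
python3 -c "
from h import *
print(manip.state()['time'],stn().round(4),delta(-.14,-.115,.130))"
```

```text
1.35 [-0.1423 -0.1111  0.231 ] [-0.0022 -0.0039  0.101 ]
```

>>> jog_arm:
  targets:
    - [-0.002,-0.006,0.03,0]
    - [-0.002,-0.006,0.06,0]
    - [-0.002,-0.006,0.09,0]
    - [-0.002,-0.006,0.1,0]
    - [-0.002,-0.006,0.1,0]

```text
time: 1.77
tool_pos: [0.4661, 0.0446, 0.1275]
tool_rot: [-0.004, -0.07, 0.998, 0.001]
contact_force: [-0.5, -0.3, 1.4]
gripper_width: -0.001
```

```bash
python3 -c "
from h import *
crop('side','s1',230,110,420,280,3)
print(manip.state()['time'],stn().round(4))"
```

```text
1.8167 [-0.1412 -0.1146  0.1301]
```

View pics/s1.png

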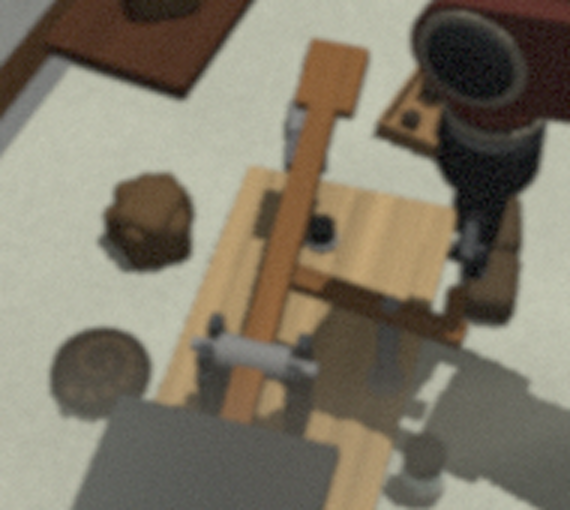

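>>> jog_arm:
  targets:
    - [-0.001,0.02,0,0]
    - [0.002,0.03,0,0]
    - [0.003,0.04,0,0]
    - [0.003,0.05,0,0]
    - [0.001,0.06,0,0]

```text
time: 2.23
tool_pos: [0.4595, 0.1047, 0.1324]
tool_rot: [0.001, -0.071, 0.998, -0.0]
contact_force: [-0.5, -0.9, 0.3]
gripper_width: -0.002
```

```bash
python3 -c "
from h import *
crop('side','s2',230,110,420,280,3)
print(manip.state()['time'],stn().round(4),manip.state()['contact_force'])"
```

```text
2.2833 [-0.1408 -0.0527  0.1321] [-0.76380877  0.27653752 -0.14661758]
```

View pics/s2.png

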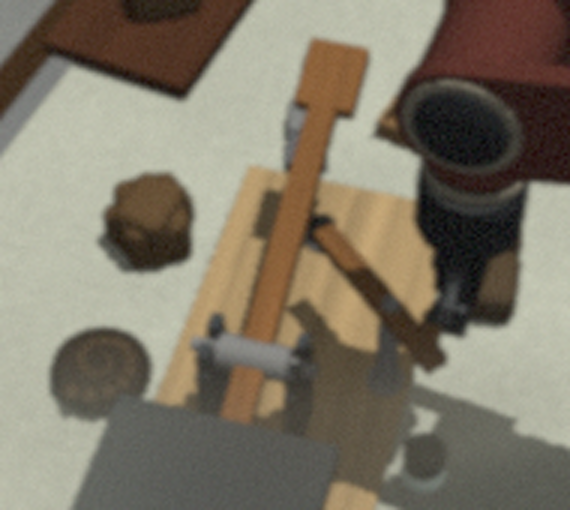

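>>> jog_arm:
  targets:
    - [-0.003,0.009,0,0]
    - [-0.007,0.016,0,0]
    - [-0.012,0.023,0,0]
    - [-0.02,0.028,0,0]
    - [-0.027,0.032,0,0]

```text
time: 2.7
tool_pos: [0.4822, 0.14, 0.1311]
tool_rot: [-0.0, -0.07, 0.998, 0.0]
contact_force: [-0.8, -0.0, -0.1]
gripper_width: -0.001
```

```bash
python3 -c "
from h import *
crop('top','t3',200,150,430,270,3)
print(manip.state()['time'],stn().round(4),manip.state()['contact_force'])"
```

```text
2.75 [-0.1124 -0.0219  0.1313] [-1.17313687 -0.3087756   0.3706698 ]
```

View pics/t3.png

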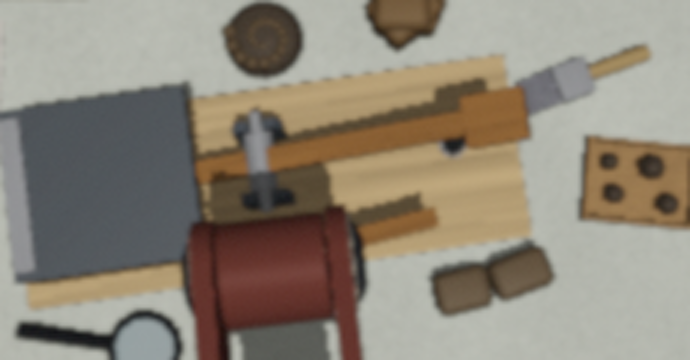

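The stop is almost parallel, about 4–7° short (its edge runs (365,232)→(435,213), against the board edge). I'll nudge it a few mm more.

>>> jog_arm:
  targets:
    - [-0.001,0,0,0]
    - [-0.002,0.001,0,0]
    - [-0.003,0.001,0,0]
    - [-0.004,0.001,0,0]
    - [-0.004,0.001,0,0]

```text
time: 3.17
tool_pos: [0.4855, 0.1407, 0.1312]
tool_rot: [-0.0, -0.07, 0.998, 0.0]
contact_force: [-0.0, 0.4, 0.9]
gripper_width: 0.0
```

>>> jog_arm:
  targets:
    - [-0.001,0,0,0]
    - [-0.002,0,0,0]
    - [-0.003,0,0,0]
    - [-0.003,0,0,0]
    - [-0.003,0,0,0]

```text
time: 3.58
tool_pos: [0.488, 0.1412, 0.1312]
tool_rot: [-0.001, -0.07, 0.998, -0.0]
contact_force: [-4.8, 0.1, 1.8]
gripper_width: -0.001
```

```bash
python3 - <<'E'
from h import *
im=cams.grab_frame('top')[150:270,200:430,::-1]
big=cv2.resize(im,None,fx=3,fy=3,interpolation=2)
cv2.imwrite("pics/t4.png",big)
print(manip.state()['time'],stn().round(4),manip.state()['contact_force'])
# stop arm hue mask: principal axis of visible part, at z=.118, in station axes
hsv=cv2.cvtColor(im,cv2.COLOR_BGR2HSV)
m=cv2.inRange(hsv,(5,130,70),(16,255,255)); n,l,st,c=cv2.connectedComponentsWithStats(m)
for i in range(1,n):
    if st[i,4]<40: continue
    ys,xs=np.nonzero(l==i)
    z=.118
    P=np.array([E3.T@(onz('top',x+200,y+150,z)-S) for x,y in zip(xs,ys)])[:,:2]
    vx,vy,x0,y0=cv2.fitLine(P.astype(np.float32),2,0,.01,.01).ravel()
    print(st[i],c[i]+[200,150],"tilt from y axis deg",np.degrees(np.arctan(vx/vy)).round(1),x0,y0)
E
```

```text
3.6333 [-0.1076 -0.0219  0.1312] [-4.69148801 -0.07025171  1.38282533]
[ 90  30  86  27 930] [338.50752688 193.2483871 ] tilt from y axis deg -3.2 0.011419429 -0.15663981
[ 65  51  17  10 135] [273.08148148 205.46666667] tilt from y axis deg -1.9 0.00017922264 0.03942434
[120  73  26   9 170] [332.37647059 226.85882353] tilt from y axis deg -0.1 -0.08470215 -0.12534837
```

View pics/t4.png

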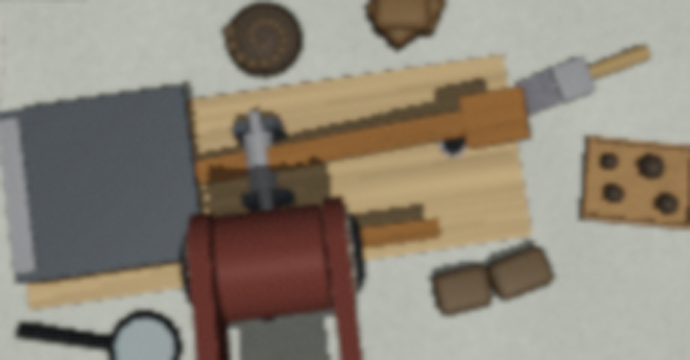

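Stop is fully aside (tilt -0.1° off the lever's line, and force rose at its end stop). Now I back off, rise, and go above the paddle.

>>> jog_arm:
  targets:
    - [0.012,0,0,0]
    - [0.012,0,-0.035,0]
    - [0.012,0,-0.07,0]
    - [0.012,0,-0.105,0]
    - [0.012,0,-0.13,0]

```text
time: 4.05
tool_pos: [0.4781, 0.1395, 0.2653]
tool_rot: [0.003, -0.07, 0.998, -0.0]
contact_force: [1.0, 0.9, -0.4]
gripper_width: 0.003
```

>>> jog_arm:
  targets:
    - [-0.02,-0.035,0,0]
    - [-0.04,-0.07,0,0]
    - [-0.06,-0.105,0,0]
    - [-0.08,-0.14,0,0]
    - [-0.1,-0.175,0,0]

```text
time: 4.47
tool_pos: [0.6019, -0.0217, 0.2619]
tool_rot: [0.002, -0.07, 0.998, -0.001]
contact_force: [0.7, 1.6, 1.1]
gripper_width: 0.001
```

```bash
python3 -c "
from h import *
print(manip.state()['time'],stn().round(4),delta(0,-.224,.215))"
```

```text
4.4667 [-0.0178 -0.1992  0.2619] [-0.0176 -0.0247  0.0469]
```

>>> jog_arm:
  targets:
    - [-0.018,-0.024,0.01,0]
    - [-0.018,-0.024,0.025,0]
    - [-0.018,-0.024,0.045,0]
    - [-0.018,-0.024,0.045,0]
    - [-0.018,-0.024,0.045,0]

```text
time: 4.88
tool_pos: [0.6205, -0.0407, 0.2146]
tool_rot: [-0.001, -0.07, 0.998, 0.0]
contact_force: [-0.0, 0.5, 0.2]
gripper_width: -0.001
```

```bash
python3 -c "
from h import *
crop('side','s5',230,110,420,280,3)
print(manip.state()['time'],stn().round(4),manip.state()['contact_force'])"
```

```text
4.9333 [-0.0012 -0.2206  0.2164] [-0.09497423  0.69358574  0.27362753]
```

View pics/s5.png

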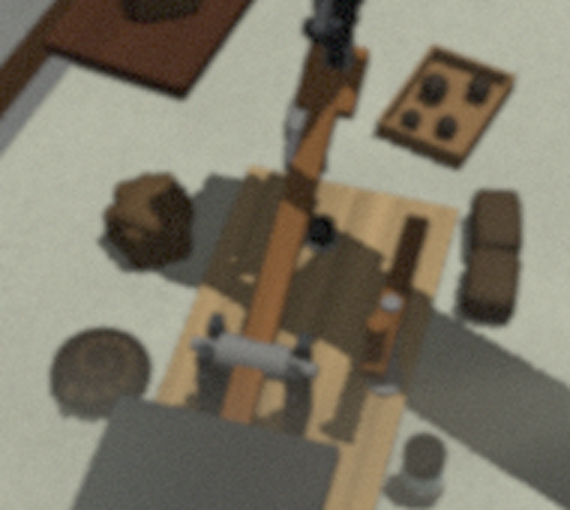

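>>> jog_arm:
  targets:
    - [0,-0.002,0.012,0]
    - [0,-0.005,0.024,0]
    - [0,-0.008,0.036,0]
    - [0,-0.011,0.048,0]
    - [0,-0.013,0.06,0]

```text
time: 5.35
tool_pos: [0.6249, -0.0552, 0.1582]
tool_rot: [0.003, -0.07, 0.998, -0.002]
contact_force: [-0.0, -1.9, 6.7]
gripper_width: -0.003
```

>>> jog_arm:
  targets:
    - [0,-0.001,0.012,0]
    - [0,-0.002,0.024,0]
    - [0,-0.003,0.036,0]
    - [0,-0.003,0.048,0]
    - [0,-0.002,0.06,0]

```text
time: 5.77
tool_pos: [0.6256, -0.058, 0.0982]
tool_rot: [0.003, -0.07, 0.998, -0.002]
contact_force: [0.2, -3.9, 5.6]
gripper_width: -0.0
```

```bash
python3 -c "
from h import *
print(manip.state()['time'],stn().round(4),manip.state()['contact_force'])"
```

```text
5.7667 [ 0.0006 -0.2384  0.0982] [ 0.22577047 -3.92917823  5.56131628]
```

>>> jog_arm:
  targets:
    - [0,0.001,0.01,0]
    - [0,0.003,0.02,0]
    - [0,0.004,0.03,0]
    - [0,0.006,0.04,0]
    - [0,0.007,0.048,0]

```text
time: 6.18
tool_pos: [0.6238, -0.0496, 0.0492]
tool_rot: [0.002, -0.07, 0.998, -0.001]
contact_force: [0.7, -0.3, 9.5]
gripper_width: -0.001
```

>>> jog_arm:
  targets:
    - [0,0,0.002,0]
    - [0,0,0.004,0]
    - [0,0,0.006,0]
    - [0,0,0.008,0]
    - [0,0,0.008,0]

```text
time: 6.6
tool_pos: [0.6245, -0.0483, 0.0442]
tool_rot: [0.002, -0.07, 0.998, 0.0]
contact_force: [-4.4, 2.9, 16.7]
gripper_width: 0.003
```

```bash
python3 -c "
from h import *
print(manip.state()['time'],stn().round(4),manip.state()['contact_force'])"
```

```text
6.6 [ 0.0009 -0.2287  0.0442] [-4.44757826  2.93032194 16.70808175]
```

>>> jog_arm:
  targets:
    - [0,0,0.001,0]
    - [0,0,0.002,0]
    - [0,0,0.002,0]
    - [0,0,0.002,0]
    - [0,0,0.002,0]

```text
time: 7.02
tool_pos: [0.6247, -0.0481, 0.0431]
tool_rot: [0.002, -0.071, 0.998, 0.0]
contact_force: [-5.2, 4.1, 20.2]
gripper_width: 0.003
```

```bash
python3 -c "
from h import *
crop('side','s6',210,100,410,340,2.4)
s=manip.state();print(s['time'],stn().round(4),s['contact_force'],s['gripper_width'])"
```

```text
7.0667 [ 0.0012 -0.2285  0.0431] [-5.96869112  4.46349166 19.91996233] 0.0004297253652708067
```

View pics/s6.png

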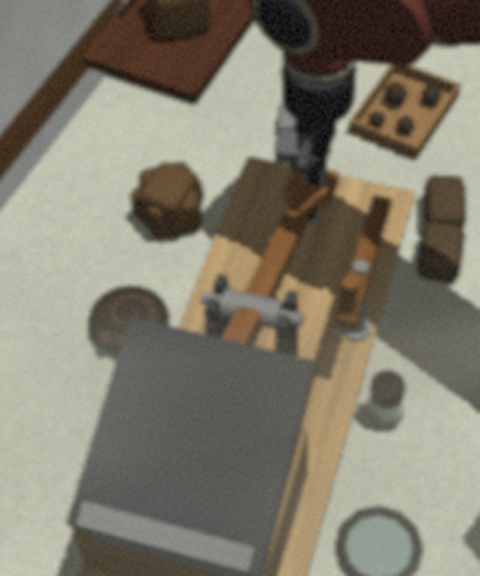

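The flap is up, the axle (≈(250,303) in this crop) lies in its saddles, the stop is parallel, and the neighbouring things haven't moved. The lever is on its bumper: force rose from 6 to 20 N over the last few mm. Handing in.

```bash
python3 -c "
from h import *
print(manip.job_done()); s=manip.state();print(s['time'],stn().round(4),s['contact_force'])"
```

```text
the job is handed in; nothing more can be done
None
the job is handed in; nothing more can be done
```

I pushed the swing stop's peg with the shut fingers until the stop was fully aside. Then I pressed the lever's long end down onto its bumper, which raised the flap. I handed the job in at about 7.1 s with the fingers still holding the lever down.

**Last checks:**
- **Stop:** it lay 0.1° off the lever's line, and the force rose to about 5 N at its end stop. The later picture still showed it aside.
- **Lever:** the fingertips were about 43 mm above the table, with about 20 N of upward force. Mid-stroke it had been about 6 N, so the lever is on its bumper.
- **Picture:** the flap was up, the axle was in its saddles, and nothing visible around the station had moved. The crop did not show everything on the table.

**Disagreements and gaps:**
- The two camera views put the paddle about 9 mm apart in x, so I used their mean.
- About 6–7 N of sideways force stayed on the fingers at the end. I took this to be friction from the arm flexing and left it.
- I did not measure the flap's angle in numbers, and the state could not be read after hand-in.

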